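# Lay out the espresso kit

### The job

Take the espresso kit stacked on the grey mat apart and lay it out for the first coffee: the tamper into the dished wooden holder, the dosing cup upright on the middle of the scale's round pad, the blue funnel right way up over the peg of its holder, and the empty portafilter seated flat in the ring of its stand with its handle between the two prongs. Set each piece down gently, leave the upturned glass among the holders where it stands, and let go of everything.

Things in the scene. Friction and masses are not known exactly. Their poses are not given: they have to be found in the camera images.
- tamper: Tamper, 90 mm tall: round steel base 51 mm across and 9 mm thick, brown turned wooden handle that is 36 mm across from 60 to 78 mm above the underside. At the start it stands in the dosing cup, at the top of the stack. Origin: centre of the underside; z points up along the handle. 0.28 kg, heavy at the base.
- dosing_cup: Dosing cup, plain round aluminium cup, 59 mm across, 46 mm tall, wall 2.5 mm, inner floor 3 mm above the underside. At the start it stands inside the funnel's collar, on the funnel's flange, so that its upper 30 mm stand free. Origin: centre of the underside; z points up to the open mouth. 0.11 kg.
- funnel: Blue dosing funnel, a ring open at both ends, 25 mm tall: tapered spigot at the bottom 49 to 52 mm across outside, 44 mm inside, 6 mm high; above it a flange and upright collar 68 mm across, 19 mm high in all. At the start the spigot sits in the portafilter's basket, the flange on its rim: the upper 19 mm stand free. Origin: centre of the spigot's underside; z up to the collar. 0.09 kg.
- portafilter: Steel portafilter head, 68 mm across (rim 73, lugs 86), 36 mm tall, flat underside, dark wooden handle 24 mm wide, 26 mm high, level, along its x axis from 48 to 144 mm from the head's centre. Bottom of the stack, on the 4 mm thick mat. Origin: centre of the underside; x along the handle, z up. 0.42 kg, centre of mass 20 mm from the origin towards the handle.
- portafilter_grip (a point): Point on the portafilter's handle, on its middle line, 65 mm from the head's centre and 24 mm above the head's underside; axes as the portafilter's.
- tamper_holder: Fixed round dark wooden holder, 86 mm across, 18 mm high, with a round recess 66 mm across whose red felt floor lies 8 mm above the underside. Origin: centre of the underside; z up.
- funnel_holder: Fixed round dark wooden disc, 84 mm across, 12 mm high, with a pale wooden peg in its middle, 32 mm across at the foot, rounded at the top, to 35 mm above the underside. The funnel goes over the peg, spigot down, onto the disc. Origin: centre of the underside; z up.
- scale_pan (a point): Middle of the round dark rubber pad (74 mm across) on top of the fixed white coffee scale (112 x 105 mm). The point lies on the pad, 23 mm above the worktop; z up, x points away from the scale's display.
- stand: Fixed portafilter stand: dark wooden board, top 10 mm high, steel seat ring for the head (76 mm across inside at the foot, 89 mm at its top, 18 mm high) and, 112 mm from the ring's centre, two prongs, 32 mm apart, spreading from 30 mm up, tops 48 mm high. Heights from its underside. Origin: ring's centre at the board's underside; x points from the ring to between the prongs, z up.
- water_glass: Upturned drinking glass, clear, 66 mm across, 85 mm tall, a bystander in the front row among the holders. Origin: centre of its footprint on the worktop.
Things that resemble listed ones, but are neither listed nor needed, are in the scene too. Leave any orange, pink or turquoise look-alike of the tamper_holder alone.

How it is judged:
By the outcome, as a careful person would: the job done as asked, in the order asked, and still so for the second after the job is handed in, with the robot touching nothing.
It also fails if it takes over 115 s, if anything falls off the work surface, if the arm or the gripper's body presses on something with over 40 N, if the wrist force passes 120 N, or if a joint passes its speed limit or range.

### The arm

A 7-joint arm with a two-finger parallel gripper is mounted at the origin on the work surface; the furniture and walls round the work are solid. World frame = base frame: x ahead of the robot, y to its left, z up, the work surface at z = 0. Lengths are in m, angles in rad, forces in N, time in s.
With the tool pointing down it reaches from about 0.4 to 0.875 m from the base axis. Payload 19.3 kg.
Tool frame: the origin (TCP) lies on the centre line of the jaws, within the pads' length; the fingertips stand 14 mm ahead of it and the grasp point (between the pads) lies 5 mm behind it (bot.tip_extent is the distance from the TCP to the fingertips, in m); z points along the fingers, y is the line along which they close (so a half turn about z gives the same grasp; the last joint's range is limited). The gripper opens to 85 mm and grips with 20 to 120 N. Pads are 22 mm wide; open, the fingers measure 114 mm over their backs; the gripper's body (76 mm by 85 mm) begins 54 mm behind the grasp point. The pads swing forward as they close: fully open they stand 13 mm farther back than shut.
Start: joints at [-1.312, 0.521, -0.036, 1.599, 0.021, 1.021, -0.113], TCP at [0.202, 0.592, 0.245] pointing down, gripper open.
Joint ranges: [-2.91, 2.91], [-0.3, 2.13], [-1.5, 1.42], [0.17, 2.43], [-1.26, 4.41], [0.16, 1.93], [-2.52, 2.52]. Speed limits (rad/s): [1.89, 1.89, 2.39, 2.39, 3.01, 3.01, 3.01].

### API

Orientations are given as [roll, pitch, yaw] about the fixed x, y, z axes, in that order (R = Rz(yaw) Ry(pitch) Rx(roll)).
In Python, from workcell import monitor, grab_frame, camera_model, bot gives the robot as it stands.
- The arm moves only by the tool move_arm, never from a script. Its argument "moves" is a list of rows, each a list of 4 numbers: the shift along the world's x, y, z in mm, then the turn about the world's z in rad. A call has 1 to 12 rows; each row is the pose to reach, as a shift and turn from the pose commanded when the call began; what a row does not reach only later rows make up. A row lasts 1/8 s, in which the tool goes at most 62.5 mm and 10.7 degrees, less where a joint would pass 70% of its speed; a pose out of reach is approached as far as the arm can. A call with a gripper value outside its range is refused whole. "gripper" is the opening, from 0 (shut) to 1 (fully open), set as the call begins (left out, the last holds). The fingers move at their own pace and stop on an object; "newtons" is the grip in N (left out, the last holds). Time passes only in rows, so rows that repeat a pose let the fingers close. It gives the time, the measured TCP pose, the force, the opening and the grip force at its end, in the units of the state.
- monitor.observe(): the state, without advancing time (a new reading comes with each control period).
- grab_frame(name): name is "side" or "top"; returns the picture (400x640x3 uint8, blue, green, red); there is no depth.
- camera_model(name): a dict with "vfov" (degrees; the focal length in pixels is half the picture's height over the tangent of half this angle, whatever the lens; pixels are square), "cx", "cy" (the principal point, pixels), "R" (3x3) and "t" (3): a world point X has camera coordinates R X + t. Camera axes: x right, y down, z forward; pixel columns grow to the right and rows downward; lengths in m; the calibration is good to about 2 mm. A picture is of the moment at which its call begins. camera_model takes no time and is no camera call.
- bot.job_done(): hands the job in; it is judged then, once.
The state is a dict: "clock": time; "qpos": joint angles; "qd": joint speeds; "joint_efforts": joint torques, N m; "position": TCP position; "tool_rot": TCP orientation; "force": force on the tool from outside, world axes, zero at the start; "moment": the same for the moment, N m; "grip_width": finger opening in m; "finger_force": force on a finger pad.
Only numpy, scipy, OpenCV 4.12 (cv2) and the standard library are available. Lean on these libraries where they do the work, as an engineer would, in place of code of your own. Each camera call takes 0.05 s, during which the arm holds its last target. There are 200 camera calls.

## Working session

There is one attempt and no reset: what is moved stays moved. The work goes in short steps, Python scripts to look and compute and a tool call to move; the robot and the scene stay as the last step left them, time stands still between calls to the robot, and variables do not carry over. Pictures are saved under pics/ and viewed, at most 14 in all, crops included, and the job is handed in when it is done.

Besides the shell and the picture viewer there is one more tool, called after ">>>" by a JSON object that holds its "fn" and its "kwargs", one argument or row to a line. move_arm: Moves the arm, as the interface text tells. Its arguments: {"type":"object","properties":{"moves":{"type":"array","items":{"type":"array","items":{"type":"number"}}},"gripper":{"type":"number"},"newtons":{"type":"number"}},"required":["moves"]}

```bash
ls; mkdir -p pics; python3 - <<'E'
from workcell import monitor, grab_frame, camera_model, bot
import cv2,numpy as np
np.set_printoptions(precision=4,suppress=True)
for n in("top","side"):
    f=grab_frame(n); cv2.imwrite(f"pics/{n}0.png",f); print(n,camera_model(n))
s=monitor.observe(); print(s)
E
```

```text
pics
top {'vfov': 46.37206349130283, 'cx': 323.1702232244023, 'cy': 203.2522758833922, 'R': array([[-0.0067, -0.9999,  0.0148],
       [-0.9979,  0.0057, -0.0643],
       [ 0.0642, -0.0152, -0.9978]]), 't': array([0.0094, 0.4661, 1.3644])}
side {'vfov': 46.427247152446284, 'cx': 317.1983503283493, 'cy': 198.96323076093105, 'R': array([[-0.9638,  0.2668, -0.0001],
       [ 0.1769,  0.639 , -0.7486],
       [-0.1997, -0.7215, -0.663 ]]), 't': array([ 0.4341, -0.0439,  1.405 ])}
{'clock': 0.1, 'qpos': array([-1.3122,  0.522 , -0.0363,  1.5999,  0.0212,  1.0211, -0.1128]), 'qd': array([-0.0002,  0.    ,  0.0009, -0.0009,  0.0005,  0.001 , -0.0016]), 'joint_efforts': array([  0.0052, -92.8494,   1.9852, -37.0538,   0.0183,   0.0053,
        -0.0001]), 'position': array([0.2018, 0.5912, 0.2448]), 'tool_rot': array([-3.1405,  0.0001,  2.8127]), 'force': array([ 0.708 ,  0.3237, -0.4902]), 'moment': array([0.011 , 0.0317, 0.0624]), 'finger_force': 0.0, 'grip_width': 0.08520277626457205}
```

View pics/top0.png

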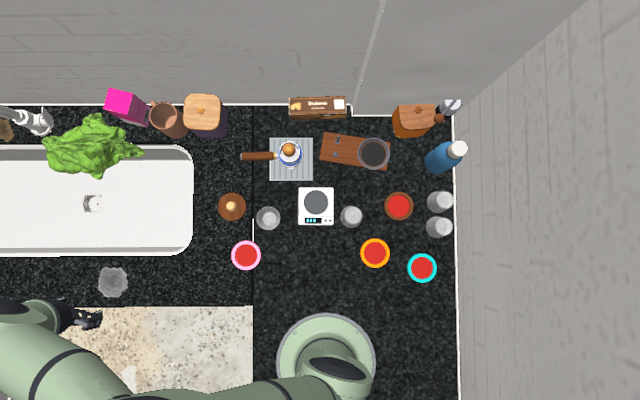

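View pics/side0.png

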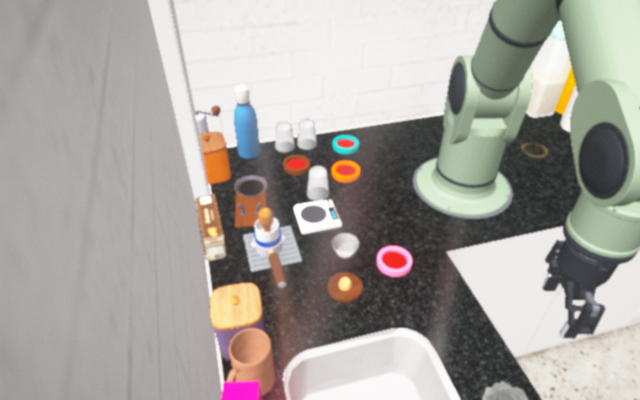

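Top view: the stack is at (290,152), with its handle pointing left to (243,156). The stand is at (355,150) with its ring at (373,152), and the scale is at (316,205).

Tamper-holder candidates by pixel are (399,206) dark wood rim, (246,255) pink, (375,253) orange and (422,267) turquoise. I choose (399,206). The funnel holder is at (232,206). The glass candidates are (351,215), (268,217) and (440,200/226), and I will avoid all of them.

```bash
cat > h.py <<'E'
import numpy as np,cv2
from workcell import monitor, grab_frame, camera_model, bot
np.set_printoptions(precision=4,suppress=True)
def ray(n,u,v):
    c=camera_model(n); R=np.array(c["R"]); t=np.array(c["t"]); f=200/np.tan(np.radians(c["vfov"])/2)
    return -R.T@t, R.T@np.array([(u-c["cx"])/f,(v-c["cy"])/f,1])
def onplane(n,u,v,z):
    o,d=ray(n,u,v); return o+d*(z-o[2])/d[2]
def proj(n,X):
    c=camera_model(n); f=200/np.tan(np.radians(c["vfov"])/2)
    p=np.array(c["R"])@np.array(X)+np.array(c["t"]); return p[:2]/p[2]*f+[c["cx"],c["cy"]]
def crop(n,im,u0,u1,v0,v1,k,name):
    cv2.imwrite("pics/"+name+".png",cv2.resize(im[v0:v1,u0:u1],None,fx=k,fy=k,interpolation=cv2.INTER_CUBIC))
E
python3 - <<'E'
from h import *
t=cv2.imread("pics/top0.png"); s=cv2.imread("pics/side0.png")
crop("top",t,210,430,120,240,3.6,"c_top"); crop("side",s,190,380,110,320,2.85,"c_side")
for n,u,v,z in [("stackrough",290,152,.13),("ring",373,152,.018),("scale",316,203,.023),("th",399,206,.018),("fh",232,206,.012),("backwall",300,104,0),("rightedge",455,200,0),("glass",351,215,.085),("cup",268,217,0.03)]:
    print(n,onplane("top",u,v,z))
print(proj("top",[.4,0,0]),proj("top",monitor.observe()["position"]))
E
```

```text
stackrough [0.5992 0.0977 0.13  ]
ring [ 0.6178 -0.1426  0.018 ]
scale [0.4665 0.0277 0.023 ]
th [ 0.4566 -0.2174  0.018 ]
fh [0.4598 0.2755 0.012 ]
backwall [0.7684 0.0744 0.    ]
rightedge [ 0.4747 -0.3893  0.    ]
glass [ 0.4283 -0.0702  0.085 ]
cup [0.426  0.1676 0.03  ]
[325.4265 225.7506] [ 82.4563 308.1167]
```

View pics/c_top.png

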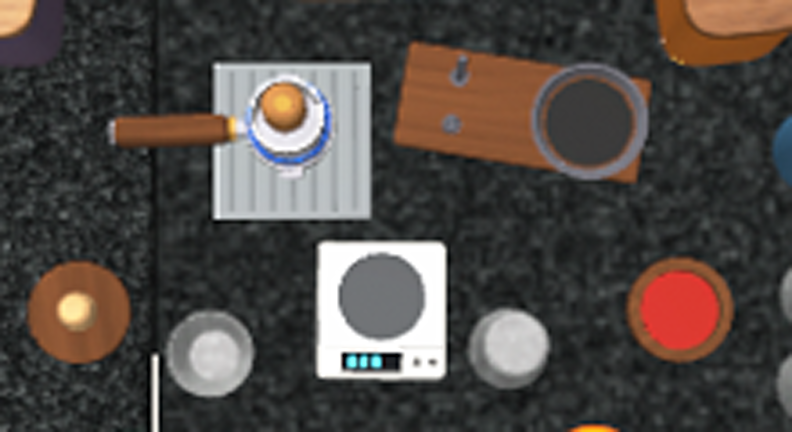

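View pics/c_side.png

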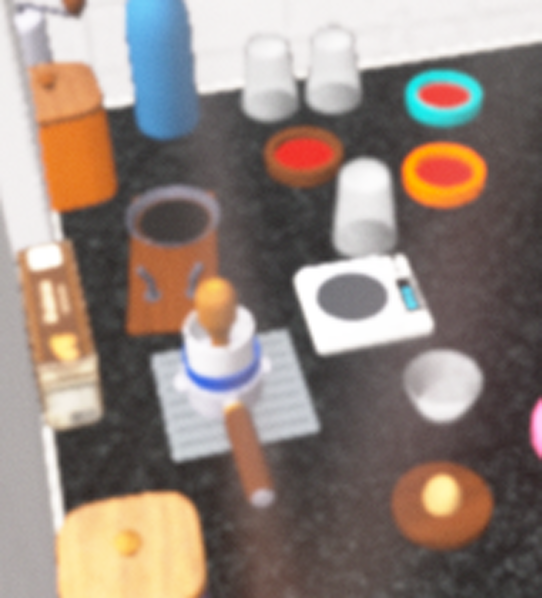

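The crops confirm the dark-wood-rimmed red holder (full image 399,206), the peg disc (232,206) and the bowl (268,217). The upturned glass is at (351,215). The stand's prongs point left, and the lugs lie fore and aft. Next I measure centres with masks.

```bash
cat > m.py <<'E'
from h import *
def blob(mask,near,off=(0,0)):
    n,l,st,c=cv2.connectedComponentsWithStats(mask.astype(np.uint8))
    i=[k for k in range(1,n) if st[k,4]>8]; k=min(i,key=lambda k:np.hypot(*(c[k]-near)))
    return c[k],st[k],l==k
E
python3 - <<'E'
from m import *
print("tip",bot.tip_extent,"cam",ray("top",0,0)[0],ray("side",0,0)[0])
t=cv2.imread("pics/top0.png").astype(int); s=cv2.imread("pics/side0.png").astype(int)
def hsv(i): return cv2.cvtColor(i.astype(np.uint8),cv2.COLOR_BGR2HSV)
for n,im,z in (("top",t,None),("side",s,None)):
    H=hsv(im)
    P={'top':dict(red=(399,206),peg=(231,206),orangeknob=(289,149),pad=(316,202),hole=(373,153),disc=(232,206)),
       'side':dict(red=(296,164),peg=(345,284),orangeknob=(265,213),pad=(313,214),hole=(251,187),disc=(345,287))}[n]
    h,sa,v=H[...,0],H[...,1],H[...,2]
    M=dict(red=((h<6)|(h>174))&(sa>190)&(v>150),
      peg=(h>12)&(h<28)&(sa>70)&(v>170), orangeknob=(h>8)&(h<20)&(sa>110)&(v>140),
      pad=(sa<40)&(v>80)&(v<140), hole=(sa<60)&(v<80)&(v>35), disc=(h<20)&(sa>80)&(v>60))
    Z=dict(red=.008,peg=.033,orangeknob=.125,pad=.023,hole=.010,disc=.012)
    for k in M:
        m=M[k].copy()
        if k in('hole','pad'):
            m=cv2.morphologyEx(m.astype(np.uint8),cv2.MORPH_OPEN,np.ones((5,5)))>0
        c,st,l=blob(m,P[k]); print(n,k,c,st,onplane(n,*c,Z[k])[:2])
E
```

```text
tip 0.014 cam [0.3777 0.0274 1.3913] [0.7067 0.9259 0.8987]
top red [398.3296 205.6676] [388 195  21  22 358] [ 0.4582 -0.2172]
top peg [230.1286 205.2857] [226 201  10  10  70] [0.4607 0.2772]
top orangeknob [287.9022 148.1196] [282 143  12  12  92] [0.6108 0.1036]
top pad [315.3149 201.9609] [304 191  23  23 435] [0.4696 0.0297]
top hole [373.0307 153.4953] [362 143  23  22 424] [ 0.6147 -0.1437]
top disc [231.4537 206.2668] [217 192  29  29 626] [0.459  0.2771]
side red [296.     163.6273] [287 159  20  11 161] [ 0.458  -0.2229]
side peg [344.5345 283.4943] [338 276  14  16 174] [0.4638 0.2865]
side orangeknob [252.0188 211.1138] [235 192  37  39 852] [0.6383 0.0847]
side pad [312.9602 213.6016] [303 207  21  14 251] [0.4703 0.0282]
side hole [248.5029 187.6784] [241 182  16  12 171] [ 0.6213 -0.1437]
side disc [344.7948 287.3203] [327 271  37  33 843] [0.4608 0.2819]
```

```bash
python3 - <<'E'
from m import *
t=cv2.imread("pics/top0.png"); s=cv2.imread("pics/side0.png")
H=cv2.cvtColor(t,cv2.COLOR_BGR2HSV); h,sa,v=cv2.split(H)
# handle
w=(h<20)&(sa>80)&(v>50); w[:, 276:]=0
c,st,l=blob(w,(256,156)); print("handle",c,st)
ys,xs=np.nonzero(l); X=np.array([onplane("top",a,b,.036)[:2] for a,b in zip(xs,ys)],dtype=np.float32)
d=cv2.fitLine(X,cv2.DIST_L2,0,.01,.01).ravel(); print("handle line",d,np.degrees(np.arctan2(d[1],d[0])), X[:,1].min(),X[:,1].max(),X[:,0].mean())
# blue
b=(h>100)&(h<130)&(sa>110); c,st,l=blob(b,(290,155)); print("blue",c,st)
pts=np.argwhere(b)[:,::-1]; pts=pts[(abs(pts[:,0]-290)<25)&(abs(pts[:,1]-155)<25)]
(x,y),r=cv2.minEnclosingCircle(pts.astype(np.float32)); print("blue circ",x,y,r,onplane("top",x,y,.059),proj("top",[.6,.1,.059])-proj("top",[.6,.134,.059]))
# board
w=(h<20)&(sa>80)&(v>50); w[:,:315]=0; w[:128]=0; w[:,393:]=0;w[175:]=0
c,st,l=blob(w,(345,150)); ys,xs=np.nonzero(l)
X=np.array([onplane("top",a,b,.010)[:2] for a,b in zip(xs,ys)],dtype=np.float32)
hull=cv2.convexHull(X); print("board",cv2.minAreaRect(hull), "centre",c)
g=s[:,:,:]; 
crop("top",t,240,400,125,180,5,"z_top")
E
```

```text
handle [257.5862 155.669 ] [242 151  34  10 290]
handle line [ 0.0251 -0.9997  0.6053  0.1975] -88.55987 0.14672112 0.2429899 0.6052517
blue [293.0196 158.4902] [279 147  23  18  51]
blue circ 290.0454406738281 153.77272033691406 11.507369995117188 [0.6065 0.1015 0.059 ] [11.8412 -0.0495]
board ((0.6292970180511475, -0.05505172908306122), (0.1386370211839676, 0.09050286561250687), 80.51297760009766) centre [340.5092 148.6119]
```

View pics/z_top.png

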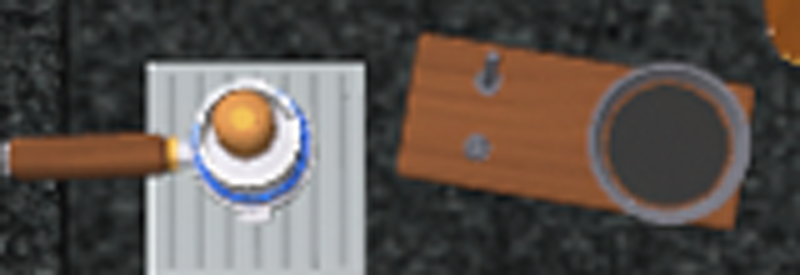

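The zoom shows the knob at (288,148), the blue collar around (290,154), the handle running to (242,156), and the stand ring at (374,154) with its prongs near (336,149). The stack centre is about (0.607, 0.100), and the stand yaw is about 80.5° against 91.4° for the handle. I move above the stack.

>>> {"fn": "move_arm", "kwargs": {
  "moves": [
    [30, -36, 0, -0.15],
    [70, -84, 0, -0.32],
    [110, -132, 0, -0.5],
    [150, -180, 0, -0.68],
    [190, -228, 0, -0.86],
    [230, -276, 0, -1.04],
    [270, -324, 0, -1.2],
    [310, -372, 0, -1.242],
    [350, -420, 0, -1.242],
    [385, -462, 0, -1.242],
    [408, -488, 0, -1.242],
    [408, -488, 0, -1.242]
  ],
  "gripper": 1
}}

```text
clock: 1.6
position: [0.6109, 0.1006, 0.2448]
tool_rot: [-3.141, 0.001, 1.567]
force: [-1.6, -0.4, -0.8]
grip_width: 0.0855
finger_force: 0.0
```

```bash
python3 - <<'E'
from m import *
o1,d1=ray("top",287.9,148.1);o2,d2=ray("side",265.4,213.5)
A=np.c_[d1,-d2];k=np.linalg.lstsq(A,o2-o1,rcond=None)[0];print("knob tri",o1+k[0]*d1,o2+k[1]*d2)
print("prongbase",proj("top",[.633,-.033,.01]),"ring top",proj("top",[.6147,-.1437,.018]),proj("top",[.6147,-.1437,.028]))
f=grab_frame("side");crop("side",f,200,380,100,260,3.5,"s1");s=monitor.observe();print(s["position"],s["tool_rot"],s["force"],s["qpos"])
E
```

```text
knob tri [0.6104 0.1035 0.1274] [0.6088 0.104  0.1271]
prongbase [335.9865 147.5857] ring top [373.3708 153.0432] [373.7844 152.4618]
[0.61   0.1024 0.2447] [-3.1408  0.0005  1.5688] [0.1104 0.5117 0.2769] [-0.5051  0.5378  0.3623  1.6327 -0.2154  1.0117 -0.0766]
```

View pics/s1.png

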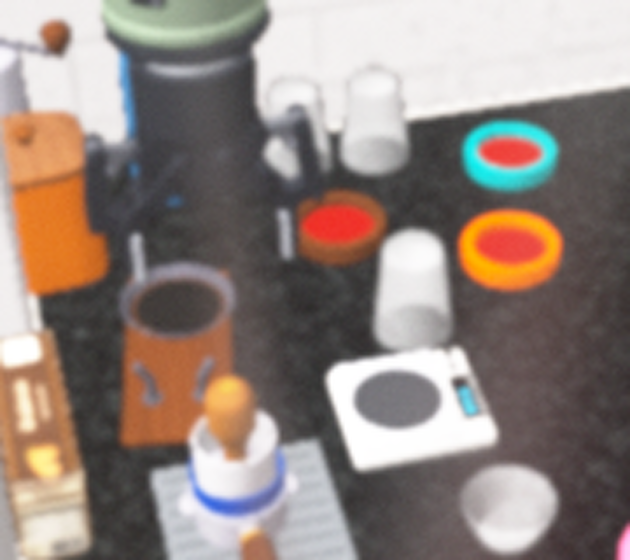

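```bash
python3 - <<'E'
from m import *
for z in (.245,.238,.231,.225): print(z,proj("side",[.5675,.1024,z]),proj("side",[.6525,.1024,z]))
E
```

```text
0.245 [279.4171 171.79  ] [242.012  178.0999]
0.238 [279.5827 174.2142] [242.3467 180.5354]
0.231 [279.7468 176.6172] [242.6785 182.9494]
0.225 [279.8864 178.6604] [242.9605 185.0016]
```

>>> {"fn": "move_arm", "kwargs": {
  "moves": [
    [0, 1, -20, 0],
    [0, 1, -50, 0],
    [0, 1, -80, 0],
    [0, 1, -105, 0],
    [0, 1, -122, 0],
    [0, 1, -133, 0],
    [0, 1, -134, 0],
    [0, 1, -134, 0]
  ]
}}

```text
clock: 2.65
position: [0.6102, 0.1046, 0.1119]
tool_rot: [3.141, -0.0, 1.571]
force: [0.5, 0.1, 1.1]
grip_width: 0.0854
finger_force: 0.0
```

>>> {"fn": "move_arm", "kwargs": {
  "moves": [
    [0, 0, 0, 0],
    [0, 0, 0, 0],
    [0, 0, 0, 0],
    [0, 0, 0, 0],
    [0, 0, 0, 0],
    [0, 0, 0, 0]
  ],
  "gripper": 0,
  "newtons": 50
}}

```text
clock: 3.4
position: [0.6098, 0.1045, 0.1117]
tool_rot: [-3.142, -0.0, 1.571]
force: [-2.2, 0.3, 5.7]
grip_width: 0.0344
finger_force: 49.1
```

>>> {"fn": "move_arm", "kwargs": {
  "moves": [
    [0, 0, 3, 0],
    [0, 0, 8, 0],
    [0, 0, 16, 0],
    [0, 0, 28, 0],
    [0, 0, 42, 0],
    [0, 0, 60, 0],
    [0, 0, 80, 0],
    [0, 0, 100, 0],
    [0, 0, 110, 0],
    [0, 0, 110, 0]
  ]
}}

```text
clock: 4.65
position: [0.61, 0.1046, 0.222]
tool_rot: [3.141, -0.0, 1.571]
force: [-0.6, -0.6, -3.3]
grip_width: 0.034
finger_force: 50.1
```

```bash
python3 - <<'E'
from m import *
f=grab_frame("side");crop("side",f,190,350,110,270,3.7,"s2");s=monitor.observe();print(s["position"],s["force"],s["grip_width"],s["finger_force"])
cv2.imwrite("pics/t2.png",grab_frame("top"))
E
```

```text
[0.6097 0.1045 0.2213] [-1.017   0.3964 -2.5874] 0.034601188662693814 50.108990559820086
```

View pics/s2.png

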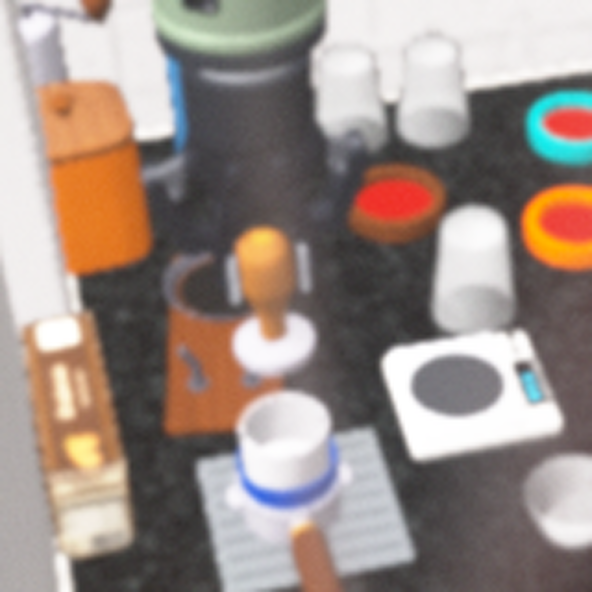

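The side view shows the tamper held upright with its base at crop (274,343), clear of the cup at (285,430). I carry it to the dark wooden holder.

>>> {"fn": "move_arm", "kwargs": {
  "moves": [
    [-15, -32, 0, 0],
    [-38, -80, 0, 0],
    [-62, -130, 0, 0],
    [-86, -180, 0, 0],
    [-109, -230, 0, 0],
    [-130, -275, 0, 0],
    [-145, -307, 0, 0],
    [-152, -321, 0, 0],
    [-152, -321, -30, 0],
    [-152, -321, -70, 0],
    [-152, -321, -105, 0],
    [-152, -321, -125, 0]
  ]
}}

```text
clock: 6.25
position: [0.4574, -0.2155, 0.0942]
tool_rot: [-3.139, -0.001, 1.572]
force: [-0.1, 0.3, -2.5]
grip_width: 0.0344
finger_force: 50.4
```

```bash
python3 - <<'E'
from m import *
f=grab_frame("top");crop("top",f,360,440,175,235,8,"t3");g=grab_frame("side");crop("side",g,240,360,100,200,6,"s3");s=monitor.observe();print(s["position"],s["force"])
cv2.imwrite("pics/t3f.png",f)
E
```

```text
[ 0.457  -0.2155  0.0942] [-0.5514 -0.2325 -2.345 ]
```

View pics/s3.png

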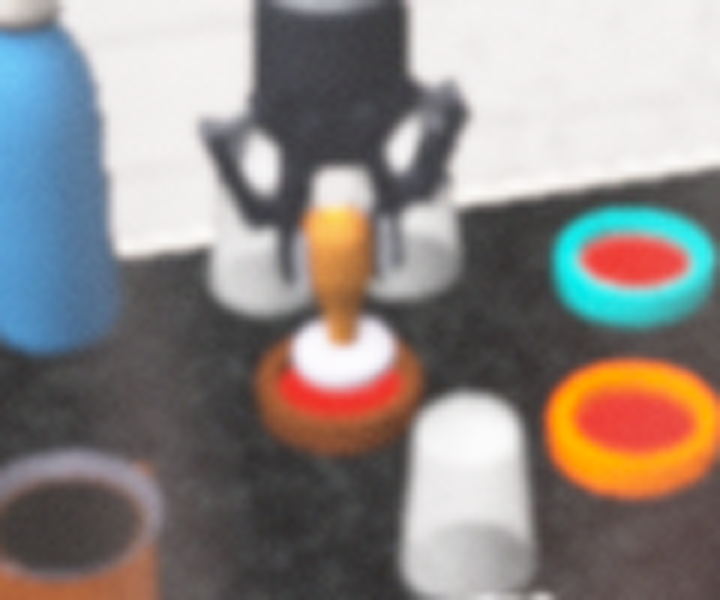

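The tamper is above the holder, base centre at crop (344,352) against the holder at (341,385). I lower it gently.

>>> {"fn": "move_arm", "kwargs": {
  "moves": [
    [1, -1, -6, 0],
    [1, -1, -12, 0],
    [1, -1, -16, 0],
    [1, -1, -18, 0],
    [1, -1, -19, 0],
    [1, -1, -20, 0],
    [1, -1, -20, 0]
  ]
}}

```text
clock: 7.22
position: [0.4588, -0.2175, 0.0763]
tool_rot: [3.142, 0.0, 1.571]
force: [0.8, 0.2, -2.5]
grip_width: 0.0344
finger_force: 50.6
```

>>> {"fn": "move_arm", "kwargs": {
  "moves": [
    [0, 0, -0.5, 0],
    [0, 0, -1, 0],
    [0, 0, -1.5, 0],
    [0, 0, -2, 0],
    [0, 0, -2, 0]
  ]
}}

```text
clock: 7.85
position: [0.4588, -0.2175, 0.0743]
tool_rot: [-3.142, 0.0, 1.571]
force: [-0.6, -0.6, -3.1]
grip_width: 0.0345
finger_force: 50.6
```

>>> {"fn": "move_arm", "kwargs": {
  "moves": [
    [0, 0, -0.5, 0],
    [0, 0, -1, 0],
    [0, 0, -1, 0]
  ]
}}

```text
clock: 8.22
position: [0.4588, -0.2176, 0.0736]
tool_rot: [3.141, 0.0, 1.571]
force: [-2.6, 0.6, 8.7]
grip_width: 0.0347
finger_force: 51.6
```

>>> {"fn": "move_arm", "kwargs": {
  "moves": [
    [0, 0, -0.5, 0],
    [0, 0, -1, 0],
    [0, 0, -1, 0]
  ]
}}

```text
clock: 8.6
position: [0.4588, -0.2178, 0.0735]
tool_rot: [3.141, -0.0, 1.57]
force: [-8.2, 2.7, 31.7]
grip_width: 0.0343
finger_force: 54.1
```

Contact came at the predicted height. I back off 1 mm, release and rise.

>>> {"fn": "move_arm", "kwargs": {
  "moves": [
    [0, 0, 1, 0],
    [0, 0, 1.2, 0]
  ]
}}

```text
clock: 8.85
position: [0.4589, -0.2176, 0.0737]
tool_rot: [3.141, 0.0, 1.571]
force: [-2.0, -0.9, 3.8]
grip_width: 0.0342
finger_force: 51.2
```

>>> {"fn": "move_arm", "kwargs": {
  "moves": [
    [0, 0, 0, 0],
    [0, 0, 0, 0],
    [0, 0, 0, 0],
    [0, 0, 5, 0],
    [0, 0, 20, 0],
    [0, 0, 50, 0],
    [0, 0, 90, 0],
    [0, 0, 130, 0],
    [0, 0, 150, 0],
    [0, 0, 150, 0]
  ],
  "gripper": 1
}}

```text
clock: 10.1
position: [0.4594, -0.2177, 0.2256]
tool_rot: [3.138, 0.001, 1.571]
force: [0.6, 0.7, -0.1]
grip_width: 0.0854
finger_force: 0.0
```

```bash
python3 - <<'E'
from m import *
t=cv2.imread("pics/t3f.png"); H=cv2.cvtColor(t,cv2.COLOR_BGR2HSV); h,sa,v=cv2.split(H)
# cup mouth + blue ring, unobstructed
b=((h>100)&(h<130)&(sa>70)); ys,xs=np.nonzero(b); k=(abs(xs-290)<20)&(abs(ys-154)<20); P=np.c_[xs,ys][k].astype(np.float32)
e=cv2.fitEllipse(P); print(len(P),e, onplane("top",*e[0],.059)); 
c=cv2.minEnclosingCircle(P); print(c,onplane("top",*c[0],.059))
crop("top",t,265,315,130,180,12,"t3c")
E
```

```text
79 ((289.6622314453125, 152.84585571289062), (22.310787200927734, 23.212751388549805), 4.04371452331543) [0.6092 0.1026 0.059 ]
((289.8631591796875, 153.28421020507812), 11.932565689086914) [0.6079 0.102  0.059 ]
```

View pics/t3c.png

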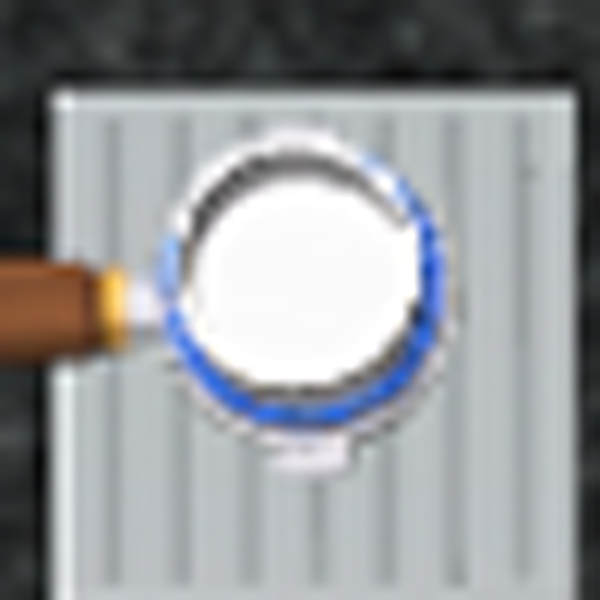

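The tamper has been released. The top crop shows the cup mouth centred near full-image (290,152) inside the blue collar, with a lug at (291,168). Next is the cup.

>>> {"fn": "move_arm", "kwargs": {
  "moves": [
    [15, 32, 0, 0],
    [38, 80, 0, 0],
    [62, 130, 0, 0],
    [86, 180, 0, 0],
    [109, 230, 0, 0],
    [130, 275, 0, 0],
    [143, 307, 0, 0],
    [148, 319, 0, 0],
    [148, 319, -20, 0],
    [148, 319, -60, 0],
    [148, 319, -100, 0],
    [148, 319, -130, 0]
  ]
}}

```text
clock: 11.6
position: [0.606, 0.1003, 0.0918]
tool_rot: [-3.14, 0.001, 1.57]
force: [0.3, 0.2, 0.2]
grip_width: 0.0856
finger_force: 0.0
```

>>> {"fn": "move_arm", "kwargs": {
  "moves": [
    [0, 0, -10, 0],
    [0, 0, -18, 0],
    [0, 0, -24, 0],
    [0, 0, -25, 0],
    [0, 0, -25, 0]
  ]
}}

```text
clock: 12.22
position: [0.607, 0.1015, 0.0689]
tool_rot: [3.141, -0.0, 1.571]
force: [0.3, 0.2, 0.6]
grip_width: 0.0851
finger_force: 0.0
```

>>> {"fn": "move_arm", "kwargs": {
  "moves": [
    [0, 0, 0, 0],
    [0, 0, 0, 0],
    [0, 0, 0, 0],
    [0, 0, 0, 0],
    [0, 0, 0, 0]
  ],
  "gripper": 0,
  "newtons": 25
}}

```text
clock: 12.85
position: [0.6071, 0.1015, 0.069]
tool_rot: [3.141, -0.0, 1.571]
force: [-1.4, -0.6, 6.3]
grip_width: 0.059
finger_force: 25.7
```

```bash
python3 - <<'E'
from m import *
g=grab_frame("side");crop("side",g,210,320,160,260,6,"s4");s=monitor.observe();print(s["position"],s["force"],s["grip_width"],s["finger_force"])
E
```

```text
[0.6071 0.1016 0.069 ] [-0.6207  0.2252  6.204 ] 0.05899892381545919 25.666129169985652
```

View pics/s4.png

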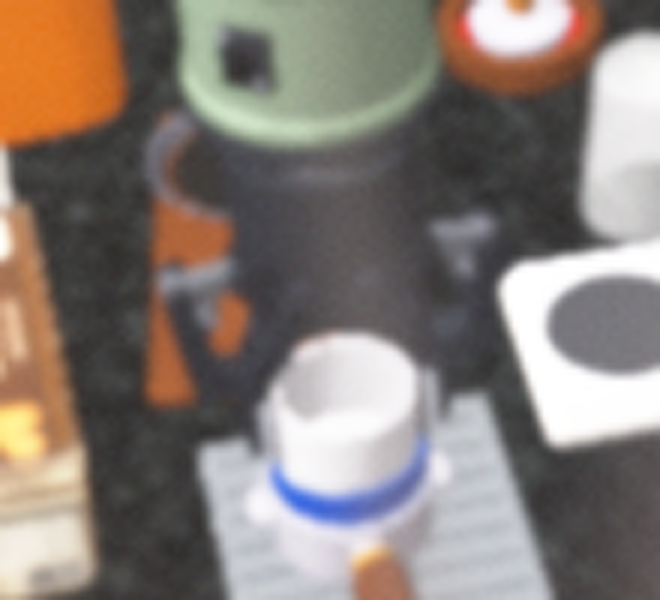

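The gripper holds the cup by its walls at 59.0 mm, and the tamper sits in its holder (top right of the crop). I lift.

>>> {"fn": "move_arm", "kwargs": {
  "moves": [
    [0, 0, 2, 0],
    [0, 0, 5, 0],
    [0, 0, 10, 0],
    [0, 0, 16, 0],
    [0, 0, 24, 0],
    [0, 0, 40, 0],
    [0, 0, 60, 0],
    [0, 0, 80, 0],
    [0, 0, 80, 0]
  ],
  "newtons": 30
}}

```text
clock: 14.02
position: [0.6078, 0.1017, 0.1508]
tool_rot: [3.139, -0.001, 1.571]
force: [-0.7, -0.0, -2.0]
grip_width: 0.0588
finger_force: 32.6
```

```bash
python3 - <<'E'
from m import *
g=grab_frame("side");crop("side",g,210,320,150,260,5,"s5");s=monitor.observe();print(s["position"],s["force"],s["grip_width"],s["finger_force"])
E
```

```text
[0.6072 0.1017 0.1495] [-0.0316  0.4802 -1.867 ] 0.05860920188653255 32.582793328911066
```

View pics/s5.png

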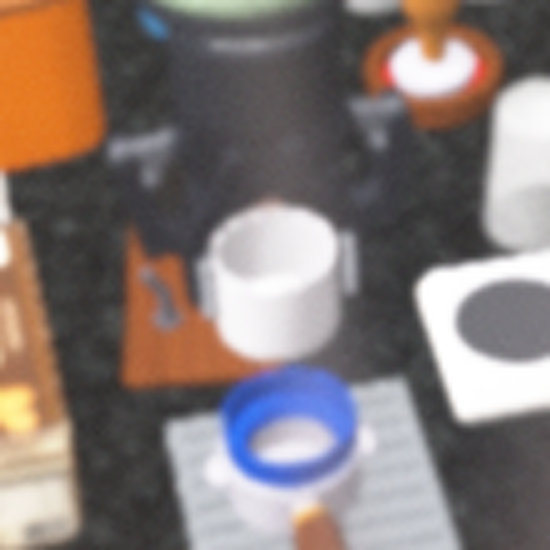

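The cup is free, and the funnel remains in the portafilter. To the scale.

>>> {"fn": "move_arm", "kwargs": {
  "moves": [
    [-20, -10, 0, 0],
    [-55, -29, 0, 0],
    [-95, -50, 0, 0],
    [-125, -66, 0, 0],
    [-137, -73, 0, 0],
    [-137, -73, -15, 0],
    [-137, -73, -45, 0],
    [-137, -73, -70, 0],
    [-137, -73, -85, 0],
    [-137, -73, -92, 0],
    [-137, -73, -94, 0],
    [-137, -73, -94, 0]
  ]
}}

```text
clock: 15.58
position: [0.4702, 0.0286, 0.0549]
tool_rot: [3.141, -0.0, 1.571]
force: [0.7, -0.4, -0.6]
grip_width: 0.0589
finger_force: 32.7
```

```bash
python3 - <<'E'
from m import *
s=monitor.observe();print(s["position"],s["force"]); t=grab_frame("top");cv2.imwrite("pics/t6f.png",t); g=grab_frame("side");crop("side",g,270,360,180,250,6,"s6")
H=cv2.cvtColor(t,cv2.COLOR_BGR2HSV); h,sa,v=cv2.split(H)
b=((h>100)&(h<130)&(sa>100)); ys,xs=np.nonzero(b); k=(abs(xs-290)<20)&(abs(ys-154)<20); P=np.c_[xs,ys][k].astype(np.float32)
e=cv2.fitEllipse(cv2.convexHull(P)); print(len(P),e, onplane("top",*e[0],.057))
E
```

```text
[0.4702 0.0286 0.0549] [ 0.7447 -0.4315 -0.6225]
234 ((289.6768493652344, 153.4357147216797), (22.74179458618164, 23.305784225463867), 13.53225040435791) [0.6078 0.1027 0.057 ]
```

View pics/s6.png

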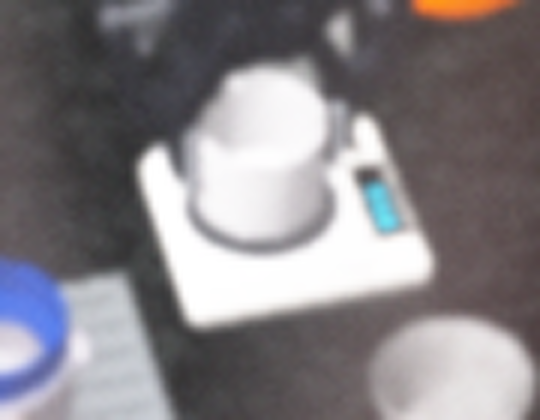

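The cup hangs just above the pad and centred on it. I lower in small steps.

>>> {"fn": "move_arm", "kwargs": {
  "moves": [
    [0, 0, -2, 0],
    [0, 0, -4, 0],
    [0, 0, -5, 0],
    [0, 0, -5.5, 0],
    [0, 0, -5.5, 0]
  ]
}}

```text
clock: 16.3
position: [0.4698, 0.0285, 0.0491]
tool_rot: [-3.141, -0.0, 1.571]
force: [-1.0, 0.7, 2.4]
grip_width: 0.0584
finger_force: 33.0
```

>>> {"fn": "move_arm", "kwargs": {
  "moves": [
    [0, 0, -0.5, 0],
    [0, 0, -0.8, 0],
    [0, 0, -0.8, 0]
  ]
}}

```text
clock: 16.68
position: [0.4698, 0.0285, 0.0489]
tool_rot: [3.141, -0.0, 1.571]
force: [-6.6, 0.6, 26.6]
grip_width: 0.0587
finger_force: 34.9
```

>>> {"fn": "move_arm", "kwargs": {
  "moves": [
    [0, 0, 0.8, 0],
    [0, 0, 1, 0]
  ]
}}

```text
clock: 16.92
position: [0.4699, 0.0285, 0.0492]
tool_rot: [3.141, 0.0, 1.571]
force: [0.1, -0.2, -1.1]
grip_width: 0.0587
finger_force: 32.7
```

>>> {"fn": "move_arm", "kwargs": {
  "moves": [
    [0, 0, 0, 0],
    [0, 0, 0, 0],
    [0, 0, 0, 0],
    [0, 0, 5, 0],
    [0, 0, 20, 0],
    [0, 0, 50, 0],
    [0, 0, 80, 0],
    [0, 0, 100, 0],
    [20, 11, 100, 0.15],
    [60, 32, 100, 0.32],
    [100, 53, 100, 0.5],
    [120, 64, 100, 0.6]
  ],
  "gripper": 1
}}

```text
clock: 18.42
position: [0.5915, 0.0935, 0.1503]
tool_rot: [3.14, 0.001, 2.176]
force: [-0.2, -0.2, 0.3]
grip_width: 0.0853
finger_force: 0.0
```

```bash
python3 - <<'E'
from m import *
s=monitor.observe();print(s["position"],s["tool_rot"],s["force"]); t=grab_frame("top");cv2.imwrite("pics/t7f.png",t);g=grab_frame("side");crop("side",g,190,370,150,300,4,"s7")
H=cv2.cvtColor(g,cv2.COLOR_BGR2HSV); h,sa,v=cv2.split(H)
b=((h>100)&(h<130)&(sa>100)); ys,xs=np.nonzero(b); k=(abs(xs-267)<25)&(abs(ys-240)<25); P=np.c_[xs,ys][k].astype(np.float32)
print(len(P),P.min(0),P.max(0),proj("side",[.6075,.1022,.059]),proj("side",[.6075,.1022,.04]))
H=cv2.cvtColor(t,cv2.COLOR_BGR2HSV); h,sa,v=cv2.split(H)
print("cup top view: ",)
E
```

```text
[0.5915 0.0935 0.1503] [3.1404 0.0007 2.1759] [-0.1567 -0.2306  0.3073]
346 [254. 223.] [280. 246.] [267.7729 232.6924] [268.2994 237.9378]
cup top view:
```

View pics/s7.png

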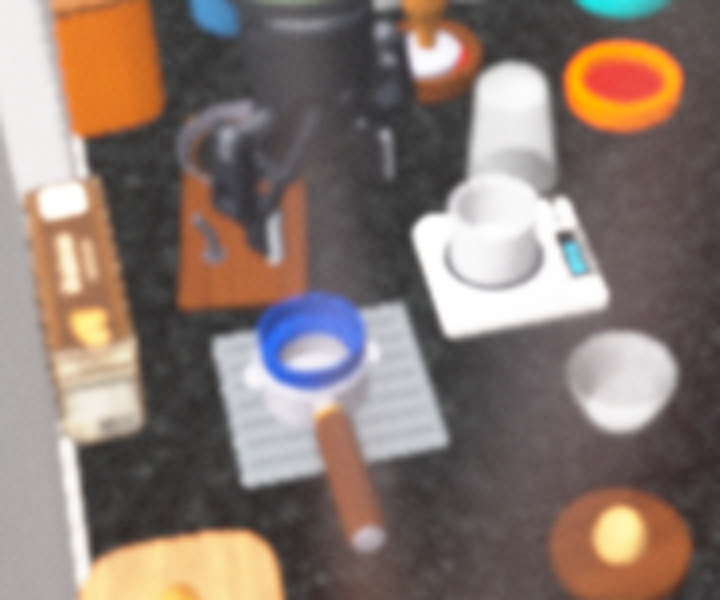

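The cup stands centred on the pad at crop (493,235). The funnel is at (312,340), still seated. I go down onto the collar with the fingers diagonal, clear of the lugs.

>>> {"fn": "move_arm", "kwargs": {
  "moves": [
    [16, 8, 0, 0],
    [16, 8, -20, 0],
    [16, 8, -50, 0],
    [16, 8, -75, 0],
    [16, 8, -90, 0],
    [16, 8, -97, 0],
    [16, 8, -100, 0],
    [16, 8, -100, 0]
  ]
}}

```text
clock: 19.52
position: [0.6061, 0.1005, 0.0497]
tool_rot: [3.141, 0.0, 2.171]
force: [-0.5, 0.1, -0.3]
grip_width: 0.0854
finger_force: 0.0
```

>>> {"fn": "move_arm", "kwargs": {
  "moves": [
    [0, 0, 0, 0],
    [0, 0, 0, 0],
    [0, 0, 0, 0],
    [0, 0, 0, 0],
    [0, 0, 0, 0]
  ],
  "gripper": 0,
  "newtons": 30
}}

```text
clock: 20.15
position: [0.6063, 0.1006, 0.0502]
tool_rot: [3.14, 0.0, 2.171]
force: [-2.6, -0.0, 11.3]
grip_width: 0.0675
finger_force: 30.9
```

>>> {"fn": "move_arm", "kwargs": {
  "moves": [
    [0, 0, 1, 0],
    [0, 0, 3, 0],
    [0, 0, 6, 0],
    [0, 0, 10, 0],
    [0, 0, 18, 0],
    [0, 0, 35, 0],
    [0, 0, 60, 0],
    [0, 0, 80, 0],
    [0, 0, 80, 0]
  ],
  "newtons": 35
}}

```text
clock: 21.28
position: [0.6068, 0.1007, 0.1314]
tool_rot: [3.139, 0.001, 2.171]
force: [0.3, 0.9, -1.9]
grip_width: 0.0674
finger_force: 39.5
```

```bash
python3 - <<'E'
from m import *
s=monitor.observe();print(s["position"],s["tool_rot"],s["force"],s["grip_width"]); g=grab_frame("side");cv2.imwrite("pics/s8f.png",g)
H=cv2.cvtColor(g,cv2.COLOR_BGR2HSV); h,sa,v=cv2.split(H)
b=((h>100)&(h<130)&(sa>100)); b[:190]=0; ys,xs=np.nonzero(b); P=np.c_[xs,ys]; k=abs(xs-265)<40;P=P[k].astype(np.float32)
print(len(P),P.min(0),P.max(0)); 
c=np.array([s["position"][0],s["position"][1],0]); print(proj("side",c+[0,0,.139]),proj("side",c+[0,0,.120]))
print(cv2.minAreaRect(P))
w=(h<20)&(sa>80)&(v>40)&(v<170); c,st,l=blob(w,(281,275)); print("handle side",c,st)
E
```

```text
[0.6068 0.1007 0.1314] [3.1386 0.0011 2.1706] [ 0.2644  0.9333 -1.8812] 0.06739007038934126
331 [257. 200.] [280. 223.]
[265.6104 208.8333] [266.1851 214.5842]
((268.5, 211.5), (23.0, 23.0), 90.0)
handle side [277.1886 270.3029] [271 253  15  32 175]
```

```bash
cat > pred.py <<'E'
from m import *
def out(c,zt,n="side",r=.034,hgt=.017):
    a=np.linspace(0,2*np.pi,90)
    Q=np.array([proj(n,[c[0]+r*np.cos(k),c[1]+r*np.sin(k),z]) for k in a for z in (zt,zt-hgt)])
    return Q.min(0),Q.max(0)
def blue(g,u0,u1,v0,v1):
    h,sa,v=cv2.split(cv2.cvtColor(g,cv2.COLOR_BGR2HSV)); b=((h>100)&(h<130)&(sa>100))
    b[:v0]=0;b[v1:]=0;b[:,:u0]=0;b[:,u1:]=0; return np.argwhere(b)[:,::-1]
E
python3 - <<'E'
from pred import *
print("before",out([.6075,.102],.059)); 
print("after",out([.6068,.1007],.1404))
P=blue(cv2.imread("pics/s8f.png"),230,300,190,240)
for v in range(200,224,2):
    r=P[P[:,1]==v,0]; print(v,r.min(),r.max(),len(r),end="; ")
E
```

```text
before (array([254.1544, 223.1349]), array([281.654 , 247.2628]))
after (array([251.2985, 199.0156]), array([280.1247, 223.4339]))
200 266 273 8; 202 262 277 16; 204 260 278 19; 206 258 279 22; 208 257 280 24; 210 257 280 21; 212 273 279 7; 214 274 279 6; 216 273 278 6; 218 259 277 14; 220 259 271 13; 222 260 270 11;
```

The funnel is held level and centred. I move it over the peg.

>>> {"fn": "move_arm", "kwargs": {
  "moves": [
    [-15, 18, 0, 0],
    [-40, 48, 0, 0],
    [-70, 84, 0, 0],
    [-100, 120, 0, 0],
    [-128, 153, 0, 0],
    [-143, 171, 0, 0],
    [-147, 176, 0, 0],
    [-147, 176, -20, 0],
    [-147, 176, -45, 0],
    [-147, 176, -62, 0],
    [-147, 176, -70, 0],
    [-147, 176, -70, 0]
  ]
}}

```text
clock: 22.82
position: [0.4588, 0.2763, 0.059]
tool_rot: [-3.141, 0.0, 2.17]
force: [0.4, -0.7, -0.8]
grip_width: 0.0673
finger_force: 39.5
```

```bash
python3 - <<'E'
from pred import *
s=monitor.observe();p=s["position"];print(p,s["tool_rot"],s["force"],s["grip_width"]); g=grab_frame("side");t=grab_frame("top");cv2.imwrite("pics/s9f.png",g);cv2.imwrite("pics/t9f.png",t)
P=blue(g,300,390,230,320);print("side",P.min(0),P.max(0),out(p,p[2]+.009))
P=blue(t,200,265,180,240);print("top",len(P), P.min(0) if len(P) else 0,P.max(0) if len(P) else 0,out(p,p[2]+.009,"top"))
E
```

```text
[0.4588 0.2763 0.059 ] [-3.141   0.0001  2.1705] [ 0.4408 -0.6546 -0.8252] 0.06734071038049033
side [336 260] [361 285] (array([330.8456, 258.7629]), array([360.6868, 286.5614]))
top 64 [232 195] [239 212] (array([216.1337, 193.2189]), array([241.1845, 217.3966]))
```

>>> {"fn": "move_arm", "kwargs": {
  "moves": [
    [1, 1, -3, 0],
    [1, 1, -8, 0],
    [1, 1, -13, 0],
    [1, 1, -18, 0],
    [1, 1, -23, 0],
    [1, 1, -26, 0],
    [1, 1, -28, 0],
    [1, 1, -28, 0]
  ]
}}

```text
clock: 23.92
position: [0.4598, 0.2775, 0.0311]
tool_rot: [-3.141, 0.0, 2.171]
force: [0.3, -0.2, -1.0]
grip_width: 0.0671
finger_force: 39.5
```

>>> {"fn": "move_arm", "kwargs": {
  "moves": [
    [0, 0, -0.5, 0],
    [0, 0, -1.2, 0],
    [0, 0, -1.8, 0],
    [0, 0, -1.8, 0]
  ]
}}

```text
clock: 24.42
position: [0.4598, 0.2775, 0.0294]
tool_rot: [-3.141, 0.0, 2.171]
force: [-0.1, -0.4, -0.2]
grip_width: 0.0669
finger_force: 39.5
```

>>> {"fn": "move_arm", "kwargs": {
  "moves": [
    [0, 0, -0.5, 0],
    [0, 0, -1, 0],
    [0, 0, -1.2, 0],
    [0, 0, -1.2, 0]
  ]
}}

```text
clock: 24.92
position: [0.4598, 0.2775, 0.0283]
tool_rot: [-3.142, -0.0, 2.171]
force: [-0.7, 0.1, 2.6]
grip_width: 0.0671
finger_force: 39.8
```

>>> {"fn": "move_arm", "kwargs": {
  "moves": [
    [0, 0, -0.4, 0],
    [0, 0, -0.8, 0],
    [0, 0, -0.8, 0]
  ]
}}

```text
clock: 25.3
position: [0.4599, 0.2776, 0.028]
tool_rot: [3.141, -0.0, 2.171]
force: [-5.9, -2.5, 17.8]
grip_width: 0.0672
finger_force: 41.1
```

>>> {"fn": "move_arm", "kwargs": {
  "moves": [
    [0, 0, 0.7, 0],
    [0, 0, 0.8, 0]
  ]
}}

```text
clock: 25.55
position: [0.4599, 0.2775, 0.0283]
tool_rot: [3.141, 0.0, 2.171]
force: [-0.0, -1.0, 3.5]
grip_width: 0.0674
finger_force: 39.8
```

>>> {"fn": "move_arm", "kwargs": {
  "moves": [
    [0, 0, 0, 0],
    [0, 0, 0, 0],
    [0, 0, 0, 0],
    [0, 0, 5, 0],
    [0, 0, 20, 0],
    [0, 0, 50, 0],
    [0, 0, 90, 0],
    [0, 0, 120, -0.15],
    [0, 0, 130, -0.32],
    [0, 0, 130, -0.48],
    [0, 0, 130, -0.575],
    [0, 0, 130, -0.575]
  ],
  "gripper": 1
}}

```text
clock: 27.05
position: [0.4598, 0.2777, 0.159]
tool_rot: [3.141, -0.001, 1.597]
force: [-0.5, 0.2, 0.1]
grip_width: 0.0854
finger_force: 0.0
```

```bash
python3 - <<'E'
from pred import *
s=monitor.observe();p=s["position"];print(p,s["tool_rot"]); t=grab_frame("top");g=grab_frame("side");cv2.imwrite("pics/t10f.png",t);cv2.imwrite("pics/s10f.png",g)
P=blue(g,300,390,230,330);print("funnel side",P.min(0),P.max(0),out([.46,.2775],.037))
h,sa,v=cv2.split(cv2.cvtColor(t,cv2.COLOR_BGR2HSV))
w=(h<20)&(sa>80)&(v>50); w[:,276:]=0
c,st,l=blob(w,(256,156)); ys,xs=np.nonzero(l); X=np.array([onplane("top",a,b,.036)[:2] for a,b in zip(xs,ys)],dtype=np.float32)
d=cv2.fitLine(X,cv2.DIST_L2,0,.01,.01).ravel(); print("handle",st,np.degrees(np.arctan2(d[1],d[0])),d,X[:,1].min(),X[:,1].max())
# handle side view
h2,s2,v2=cv2.split(cv2.cvtColor(g,cv2.COLOR_BGR2HSV)); w=(h2<20)&(s2>80)&(v2>40)&(v2<190); w[:245]=0
c,st,l=blob(w,(277,270)); ys,xs=np.nonzero(l); X=np.array([onplane("side",a,b,.034)[:2] for a,b in zip(xs,ys)],dtype=np.float32)
d=cv2.fitLine(X,cv2.DIST_L2,0,.01,.01).ravel(); print("handle side",st,np.degrees(np.arctan2(d[1],d[0])),d)
# ring: outer edge of grey ring, from stand crop
w=(sa<70)&(v>60); w=w&(np.hypot(*np.meshgrid(np.arange(640)-373.5,np.arange(400)-153.3))<19)
w=cv2.morphologyEx(w.astype(np.uint8),cv2.MORPH_OPEN,np.ones((2,2)));cs,_=cv2.findContours(w,cv2.RETR_EXTERNAL,cv2.CHAIN_APPROX_NONE)
k=max(cs,key=len); e=cv2.fitEllipse(k); print("ring outer",e,[onplane("top",*e[0],z)[:2] for z in(.018,.028)])
# side ring
h=[proj("side",[.6147,-.1437,z]) for z in(.01,.018,.028)];print(h)
cv2.imwrite("pics/last.png",np.hstack([cv2.resize(t[130:178,315:395],None,fx=5,fy=5,interpolation=2),cv2.resize(t[130:178,238:315],None,fx=5,fy=5,interpolation=2)]))
E
```

```text
[0.4598 0.2777 0.159 ] [ 3.1411 -0.0005  1.5966]
funnel side [331 268] [360 295] (array([330.2676, 267.8433]), array([359.5694, 295.4746]))
handle [242 151  34  10 287] -88.43961 [ 0.0272 -0.9996  0.6052  0.1978] 0.14672042 0.2429899
handle side [269 252  17  33 285] -89.875626 [ 0.0022 -1.      0.6077  0.201 ]
ring outer ((374.3743591308594, 153.88194274902344), (31.373533248901367, 32.81242752075195), 166.5926971435547) [array([ 0.6122, -0.1467]), array([ 0.6105, -0.1454])]
[array([250.7169, 187.305 ]), array([250.4601, 185.2275]), array([250.1363, 182.6079])]
```

```bash
python3 - <<'E'
from pred import *
t=cv2.imread("pics/t10f.png");g=cv2.imread("pics/s10f.png")
h,sa,v=cv2.split(cv2.cvtColor(t,cv2.COLOR_BGR2HSV))
d=np.hypot(*np.meshgrid(np.arange(640)-373.5,np.arange(400)-153.3))
w=((sa<70)&(v>75)&(d<19)).astype(np.uint8);cs,_=cv2.findContours(w,0,cv2.CHAIN_APPROX_NONE);k=max(cs,key=len)
e=cv2.fitEllipse(cv2.convexHull(k)); print("outer",e,onplane("top",*e[0],.018)[:2])
w=((v<75)&(sa<75)&(d<17)).astype(np.uint8);cs,_=cv2.findContours(w,0,cv2.CHAIN_APPROX_NONE);k=max(cs,key=len);e=cv2.fitEllipse(cv2.convexHull(k));print("dark",e,onplane("top",*e[0],.010)[:2])
w=((sa<110)).astype(np.uint8);w[:134]=0;w[165:]=0;w[:,:325]=0;w[:,348:]=0
n,l,st,c=cv2.connectedComponentsWithStats(w)
for i in range(1,n): print("prong?",st[i],c[i])
h,sa,v=cv2.split(cv2.cvtColor(g,cv2.COLOR_BGR2HSV)); w=(sa<110).astype(np.uint8);w[:185]=0;w[224:]=0;w[:,:233]=0;w[:,268:]=0
n,l,st,c=cv2.connectedComponentsWithStats(w)
for i in range(1,n): 
    if st[i,4]>8:print("side prong?",st[i],c[i])
a=np.radians(80.5)
for A in(80.5,82.5):
  a=np.radians(A)
  for sgn in(1,-1):
    for z in(.01,.03):
      X=np.array([.6147,-.144,0])+.112*np.array([np.cos(a),np.sin(a),0])+sgn*.018*np.array([-np.sin(a),np.cos(a),0])+[0,0,z]
      print(A,sgn,z,proj("top",X),proj("side",X))
E
```

```text
outer ((373.3785705566406, 153.1050567626953), (32.1589469909668, 32.828338623046875), 143.7698974609375) [ 0.6145 -0.1437]
dark ((373.00390625, 153.50840759277344), (23.21903419494629, 23.368545532226562), 0.882247269153595) [ 0.6147 -0.1436]
prong? [335 135   6   9  37] [337.5405 139.6216]
prong? [342 134   6   1   6] [344.5 134. ]
prong? [333 152   6   5  25] [335.04 154.08]
prong? [325 161  21   4  43] [332.2093 163.2326]
side prong? [233 185  35  39 480] [250.0354 194.1646]
side prong? [238 203   9  13  50] [241.9 209.8]
side prong? [255 202   7  13  62] [258.0161 208.371 ]
80.5 1 0.01 [335.2213 153.4146] [257.1219 212.5976]
80.5 1 0.03 [335.4966 152.2542] [256.5012 207.3021]
80.5 -1 0.01 [337.1076 141.6425] [244.0963 213.5224]
80.5 -1 0.03 [337.4099 140.3135] [243.3394 208.225 ]
82.5 1 0.01 [335.2469 154.7288] [258.5262 212.3273]
82.5 1 0.03 [335.5227 153.5872] [257.9204 207.0325]
82.5 -1 0.01 [336.7177 142.8925] [245.5152 213.5592]
82.5 -1 0.03 [337.0144 141.5813] [244.7729 208.2616]
```

```bash
python3 - <<'E'
from pred import *
t=cv2.imread("pics/t10f.png");g=t[138:174,270:312]
print("edges"); 
gray=cv2.cvtColor(t,cv2.COLOR_BGR2GRAY)
print(gray[154,270:308]); print(gray[136:176,290])
cv2.imwrite("pics/pf.png",np.hstack([cv2.resize(t[130:178,238:314],None,fx=10,fy=10,interpolation=2)]))
for c in ([.6078,.1025,.04],[.6078,.099,.04]): print(proj("top",c))
E
```

```text
edges
[ 96  91  72 159 228 219 237 231 224 232 202 123 219 232 231 231 232 231
 230 231 231 230 233 234 233 233 234 234 234 227 219 238 221 164 192 191
 191 181]
[ 36 106 202 184 207 248 225 233 226 121 119 193 237 232 231 231 230 231
 231 231 231 231 231 232 231 230 231 229 225 231 227 205 233 202 142 184
 182 182 182 184]
[290.062  154.4383]
[291.2631 154.4333]
```

View pics/pf.png

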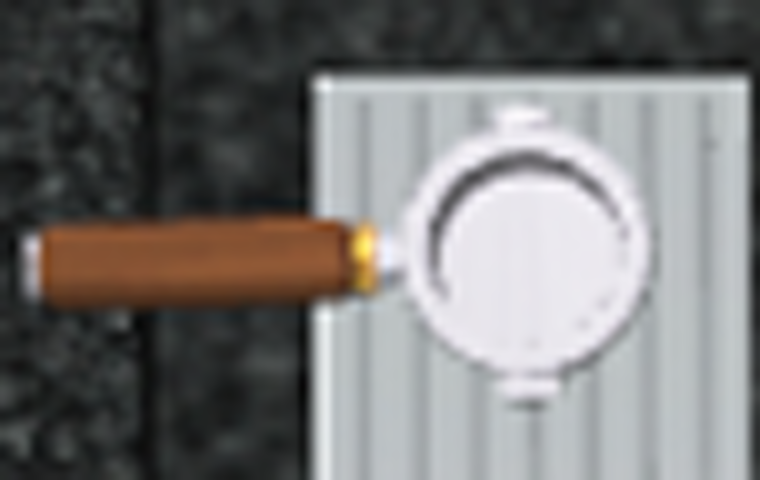

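The top crop shows the empty portafilter with its rim centred near full-image (290.5,154.7), its lugs fore and aft, and its handle to the left with the butt at (240,156). The grip point is about (0.6053, 0.1665).

>>> {"fn": "move_arm", "kwargs": {
  "moves": [
    [15, -12, 0, 0],
    [45, -34, 0, 0],
    [80, -61, 0, 0],
    [115, -88, 0, 0],
    [138, -105, 0, 0],
    [145, -111, 0, 0],
    [145, -111, -15, 0],
    [145, -111, -45, 0],
    [145, -111, -80, 0],
    [145, -111, -105, 0],
    [145, -111, -115, 0],
    [145, -111, -115, 0]
  ]
}}

```text
clock: 28.65
position: [0.6042, 0.1668, 0.0428]
tool_rot: [-3.141, 0.0, 1.596]
force: [0.4, -0.0, 0.7]
grip_width: 0.0852
finger_force: 0.0
```

>>> {"fn": "move_arm", "kwargs": {
  "moves": [
    [0, 0, -6, 0],
    [0, 0, -12, 0],
    [0, 0, -17, 0],
    [0, 0, -20, 0],
    [0, 0, -20, 0],
    [0, 0, -20, 0]
  ]
}}

```text
clock: 29.4
position: [0.6049, 0.1665, 0.0233]
tool_rot: [3.141, -0.0, 1.596]
force: [-0.5, 0.2, 0.5]
grip_width: 0.0852
finger_force: 0.0
```

>>> {"fn": "move_arm", "kwargs": {
  "moves": [
    [0, 0, 0, 0],
    [0, 0, 0, 0],
    [0, 0, 0, 0],
    [0, 0, 0, 0],
    [0, 0, 0, 0],
    [0, 0, 0, 0],
    [0, 0, 0, 0]
  ],
  "gripper": 0,
  "newtons": 40
}}

```text
clock: 30.28
position: [0.605, 0.1666, 0.0233]
tool_rot: [3.141, -0.0, 1.596]
force: [1.2, 1.1, 3.5]
grip_width: 0.0231
finger_force: 39.2
```

>>> {"fn": "move_arm", "kwargs": {
  "moves": [
    [0, 0, 0, 0],
    [0, 0, 0, 0],
    [0, 0, 2, 0],
    [0, 0, 5, 0],
    [0, 0, 10, 0],
    [0, 0, 20, 0],
    [0, 0, 35, 0],
    [0, 0, 55, 0],
    [0, 0, 70, 0],
    [0, 0, 70, 0],
    [0, 0, 70, 0]
  ],
  "newtons": 110
}}

```text
clock: 31.65
position: [0.6046, 0.1666, 0.0929]
tool_rot: [-3.141, -0.0, 1.596]
force: [-0.2, -0.7, -4.3]
grip_width: 0.0226
finger_force: 107.7
```

```bash
python3 - <<'E'
from pred import *
s=monitor.observe();p=s["position"];print(p,s["tool_rot"],s["force"],s["moment"],s["grip_width"]); g=grab_frame("side");t=grab_frame("top");cv2.imwrite("pics/s11f.png",g);cv2.imwrite("pics/t11f.png",t)
# butt and brightest head in side view: predicted points if level
a=s["tool_rot"][2]; ux=np.array([np.cos(a),np.sin(a),0]); c=p-.065*ux; c[2]=p[2]-.0193
for nm,X in(("butt",c+.144*ux+[0,0,.024]),("butt start/ferrule",c+.048*ux+[0,0,.030]),("rim top",c+[0,0,.036]),("bottom",c)): print(nm,proj("side",X),proj("top",X))
q=.0365;A=np.linspace(0,6.28,60);Q=np.array([proj("side",c+[q*np.cos(k),q*np.sin(k),.036]) for k in A]);print("rim box",Q.min(0),Q.max(0))
gr=cv2.cvtColor(g,cv2.COLOR_BGR2GRAY); w=(gr>195).astype(np.uint8);w[:150]=0;w[280:]=0;w[:,:225]=0;w[:,320:]=0
n,l,st,cc=cv2.connectedComponentsWithStats(w)
for i in range(1,n):
    if st[i,4]>30: print(st[i],cc[i])
h,sa,v=cv2.split(cv2.cvtColor(g,cv2.COLOR_BGR2HSV)); w=(h<20)&(sa>80)&(v>40)&(v<190);w[:190]=0;w[:,:255]=0;w[:,310:]=0
n,l,st,cc=cv2.connectedComponentsWithStats(w.astype(np.uint8))
for i in range(1,n):
    if st[i,4]>30: print("wood",st[i],cc[i])
E
```

```text
[0.6046 0.1666 0.0929] [-3.1411 -0.      1.596 ] [-0.2217 -0.673  -4.2528] [0.2446 0.0109 0.0183] 0.022593814465502998
butt [280.9366 264.4967] [237.5435 153.0285]
butt start/ferrule [271.297  233.1341] [271.8115 151.6557]
rim top [266.8    217.9038] [288.9693 150.775 ]
bottom [267.8362 228.331 ] [289.7071 153.0077]
rim box [251.7802 207.7792] [281.7608 228.5277]
[288 158  17  11 127] [295.7402 163.3858]
[ 295  166   25   68 1019] [310.4593 204.2502]
[247 183  21  10  54] [255.2778 188.9259]
[253 222   8   8  35] [256.5714 225.2571]
[245 235  27  35 347] [255.9683 254.2478]
[284 234  16  28 184] [291.3152 249.1033]
wood [268 232  16  32 260] [275.2808 247.5462]
wood [255 283   8  41  71] [259.7887 304.1268]
wood [257 330  20  66 604] [267.0662 370.9172]
```

The portafilter is held with its full weight (4.2 N) and looks level. I carry it to the stand.

>>> {"fn": "move_arm", "kwargs": {
  "moves": [
    [1, -20, 0, 0],
    [4, -55, 0, -0.04],
    [8, -95, 0, -0.08],
    [11, -135, 0, -0.12],
    [15, -175, 0, -0.16],
    [18, -212, 0, -0.182],
    [20, -235, 0, -0.182],
    [20, -246, 0, -0.182],
    [20, -246, 0, -0.182],
    [20, -246, 0, -0.182]
  ]
}}

```text
clock: 33.0
position: [0.6248, -0.0782, 0.093]
tool_rot: [-3.141, -0.001, 1.415]
force: [-0.4, -0.1, -3.6]
grip_width: 0.0225
finger_force: 107.7
```

```bash
cat > chk.py <<'E'
from pred import *
s=monitor.observe();p=s["position"];print(p,s["tool_rot"],s["force"],s["grip_width"]); g=grab_frame("side");t=grab_frame("top");cv2.imwrite("pics/s12f.png",g);cv2.imwrite("pics/t12f.png",t)
a=s["tool_rot"][2]; ux=np.array([np.cos(a),np.sin(a),0]); c=p-.065*ux; c[2]=p[2]-.0193
print("head",c)
for nm,X in(("butt",c+.144*ux+[0,0,.024]),("mid",c+.096*ux+[0,0,.024]),("rim top",c+[0,0,.036])): print(nm,proj("side",X),proj("top",X))
for n,im in(("side",g),("top",t)):
    Q=np.array([proj(n,c+[.0365*np.cos(k),.0365*np.sin(k),.036]) for k in np.linspace(0,6.28,60)]);print(n,"rim box",Q.min(0),Q.max(0))
    gr=cv2.cvtColor(im,cv2.COLOR_BGR2GRAY); m=proj(n,c+[0,0,.036]).astype(int); w=(gr>185).astype(np.uint8)
    mask=np.zeros_like(w);cv2.circle(mask,[int(x) for x in m],22,1,-1);w*=mask
    nn,l,st,cc=cv2.connectedComponentsWithStats(w)
    for i in range(1,nn):
        if st[i,4]>30: print("  bright",st[i],cc[i])
E
python3 chk.py
```

```text
[ 0.6248 -0.0782  0.093 ] [-3.1411 -0.0006  1.415 ] [-0.3916 -0.0867 -3.6165] 0.022533898297781015
head [ 0.6147 -0.1424  0.0737]
butt [248.0496 197.2389] [325.5856 140.4624]
mid [247.983  185.4821] [342.5283 143.0311]
rim top [247.44  160.471] [376.9501 147.379 ]
side rim box [234.361  152.8348] [260.4617 168.4328]
  bright [242 165   9   8  58] [246.0172 168.1724]
top rim box [363.8324 134.3855] [390.0657 160.4031]
  bright [383 127   6  11  36] [385.8889 131.0833]
  bright [383 141   7  18  64] [386.2031 149.9688]
```

>>> {"fn": "move_arm", "kwargs": {
  "moves": [
    [0, -2, -5, 0],
    [0, -2, -15, 0],
    [0, -2, -27, 0],
    [0, -2, -38, 0],
    [0, -2, -46, 0],
    [0, -2, -50, 0],
    [0, -2, -50, 0],
    [0, -2, -50, 0]
  ]
}}

```text
clock: 34.1
position: [0.6251, -0.0816, 0.0435]
tool_rot: [3.141, -0.0, 1.414]
force: [-0.1, 0.4, -4.0]
grip_width: 0.0225
finger_force: 107.7
```

```bash
python3 chk.py
```

```text
[ 0.6251 -0.0816  0.0435] [ 3.1411 -0.      1.4137] [-0.0769  0.3619 -3.9575] 0.022524993126052894
head [ 0.6149 -0.1457  0.0242]
butt [249.5331 210.3552] [326.3925 143.7125]
mid [249.4494 198.554 ] [342.7147 146.2075]
rim top [248.894  173.5769] [375.8675 150.4644]
side rim box [236.1621 165.8757] [261.5734 181.5979]
  bright [244 178   8   8  48] [247.5833 181.6875]
top rim box [363.2314 137.9419] [388.5018 163.0146]
  bright [383 130   5  12  31] [384.6452 134.129 ]
  bright [381 145   8  17  61] [384.4098 153.7049]
```

>>> {"fn": "move_arm", "kwargs": {
  "moves": [
    [0, 2, 0, 0],
    [0, 2, -2, 0],
    [0, 2, -5, 0],
    [0, 2, -8, 0],
    [0, 2, -10, 0],
    [0, 2, -11, 0],
    [0, 2, -11, 0],
    [0, 2, -11, 0]
  ]
}}

```text
clock: 35.2
position: [0.6249, -0.0795, 0.0323]
tool_rot: [3.141, -0.0, 1.414]
force: [0.3, -0.4, -4.1]
grip_width: 0.0226
finger_force: 107.7
```

>>> {"fn": "move_arm", "kwargs": {
  "moves": [
    [0, 0, -0.5, 0],
    [0, 0, -1, 0],
    [0, 0, -1.5, 0],
    [0, 0, -1.5, 0]
  ]
}}

```text
clock: 35.7
position: [0.6248, -0.0795, 0.0307]
tool_rot: [-3.142, -0.0, 1.414]
force: [0.2, -0.7, -3.8]
grip_width: 0.0223
finger_force: 107.7
```

>>> {"fn": "move_arm", "kwargs": {
  "moves": [
    [0, 0, -0.5, 0],
    [0, 0, -0.9, 0],
    [0, 0, -0.9, 0]
  ]
}}

```text
clock: 36.08
position: [0.6248, -0.0795, 0.0298]
tool_rot: [-3.142, -0.0, 1.414]
force: [0.1, -0.4, -4.2]
grip_width: 0.0226
finger_force: 107.7
```

>>> {"fn": "move_arm", "kwargs": {
  "moves": [
    [0, 0, -0.4, 0],
    [0, 0, -0.7, 0],
    [0, 0, -0.7, 0]
  ]
}}

```text
clock: 36.45
position: [0.6249, -0.0794, 0.0295]
tool_rot: [3.141, -0.0, 1.414]
force: [-1.7, 2.0, 4.8]
grip_width: 0.0223
finger_force: 109.0
```

>>> {"fn": "move_arm", "kwargs": {
  "moves": [
    [0, 0, -0.4, 0],
    [0, 0, -0.6, 0],
    [0, 0, -0.6, 0]
  ]
}}

```text
clock: 36.83
position: [0.625, -0.0793, 0.0293]
tool_rot: [3.141, -0.0, 1.414]
force: [-5.7, 3.6, 13.6]
grip_width: 0.0226
finger_force: 110.1
```

Contact is at the level-seat height. I release and rise.

>>> {"fn": "move_arm", "kwargs": {
  "moves": [
    [0, 0, 0.5, 0],
    [0, 0, 0.5, 0]
  ],
  "newtons": 30
}}

```text
clock: 37.08
position: [0.6249, -0.0794, 0.0294]
tool_rot: [3.141, -0.0, 1.414]
force: [-3.0, 2.3, 8.1]
grip_width: 0.0227
finger_force: 109.1
```

>>> {"fn": "move_arm", "kwargs": {
  "moves": [
    [0, 0, 0, 0],
    [0, 0, 0, 0],
    [0, 0, 0, 0],
    [0, 0, 0, 0],
    [0, 0, 5, 0],
    [0, 0, 20, 0],
    [0, 0, 50, 0],
    [0, 0, 90, 0],
    [0, 20, 130, 0],
    [-20, 70, 150, 0],
    [-40, 125, 170, 0],
    [-60, 180, 180, 0]
  ],
  "gripper": 1
}}

```text
clock: 38.58
position: [0.5644, 0.102, 0.2112]
tool_rot: [3.14, -0.001, 1.413]
force: [1.6, 0.4, 0.4]
grip_width: 0.0856
finger_force: 0.0
```

>>> {"fn": "move_arm", "kwargs": {
  "moves": [
    [-20, 40, 20, 0],
    [-60, 100, 40, 0],
    [-100, 160, 40, 0],
    [-140, 220, 40, 0],
    [-160, 250, 40, 0],
    [-160, 250, 40, 0]
  ]
}}

```text
clock: 39.33
position: [0.4019, 0.3542, 0.2498]
tool_rot: [-3.141, -0.002, 1.42]
force: [1.2, -0.3, -0.6]
grip_width: 0.0856
finger_force: 0.0
```

```bash
python3 - <<'E'
from pred import *
s=monitor.observe();print(s["clock"],s["position"],s["force"],s["grip_width"]); g=grab_frame("side");t=grab_frame("top");cv2.imwrite("pics/send.png",g);cv2.imwrite("pics/tend.png",t)
c=np.array([.6147,-.1436,.010]);
for n,im in(("side",g),("top",t)):
    Q=np.array([proj(n,c+[.0365*np.cos(k),.0365*np.sin(k),.036]) for k in np.linspace(0,6.28,60)]);print(n,"rim pred",Q.min(0),Q.max(0))
    gr=cv2.cvtColor(im,cv2.COLOR_BGR2GRAY);w=(gr>190).astype(np.uint8);m=np.zeros_like(w);cv2.circle(m,[int(x) for x in Q.mean(0)],24,1,-1);w*=m
    nn,l,st,cc=cv2.connectedComponentsWithStats(w)
    for i in range(1,nn):
        if st[i,4]>30: print("  bright",st[i],cc[i])
    h,sa,v=cv2.split(cv2.cvtColor(im,cv2.COLOR_BGR2HSV))
    if n=="top":
        P=blue(im,200,265,180,240);print("funnel",P.min(0),P.max(0),out([.46,.277],.037,"top"))
        C=(gr>150)&(np.hypot(*np.meshgrid(np.arange(640)-315,np.arange(400)-202))<14)
        Cp=np.argwhere((sa<40)&(v>80)&(v<140))[:,::-1];Cp=Cp[np.hypot(*(Cp-[315.3,202]).T)<15];print("pad ring visible",Cp.min(0),Cp.max(0),len(Cp), "cup c",np.argwhere(C)[:,::-1].mean(0),proj("top",[.47,.0287,.069]),proj("top",[.47,.0287,.026]))
        w=(h>8)&(h<20)&(sa>110)&(v>140);k,st,_=blob(w,(401,204));print("tamper knob",k,st,proj("top",[.4588,-.2175,.09]))
E
```

```text
39.325 [0.4019 0.3542 0.2498] [ 1.1629 -0.2806 -0.6172] 0.08557357190452093
side rim pred [236.8959 170.1075] [262.1552 185.9101]
  bright [235 171  30  22 368] [249.2174 180.3315]
top rim pred [362.0046 138.9999] [387.0133 163.8151]
  bright [359 138  28  29 447] [373.3356 152.217 ]
funnel [217 194] [241 217] (array([218.1688, 193.7332]), array([242.6269, 217.3588]))
pad ring visible [304 192] [327 213] 77 cup c [314.6288 201.3692] [315.6206 200.7333] [315.6405 201.7557]
tamper knob [404.8095 202.2653] [396 192  17  21 147] [403.5786 203.7057]
```

The measurements match the predicted placed poses for the portafilter rim, funnel and cup. The gripper is open and clear of everything, so I hand in.

```bash
python3 -c "
from workcell import bot; print(bot.job_done())"
```

```text
the job is handed in; nothing more can be done
None
```

I handed the job in at about 39 s with all four pieces in place: tamper in its holder, cup on the scale pad, funnel over its peg, and portafilter in its stand. The gripper was open and clear and the glass was left untouched; I checked the final placing by pixel measurement only, because my 14 pictures were used up.

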